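Set a plant stake for sawing

ROBOT

A 6-joint arm with a two-finger parallel gripper is mounted at the origin on the work surface. World frame = base frame: x ahead of the robot, y to its left, z up, the work surface at z = 0. Lengths are in m, angles in rad, forces in N, time in s.
With the tool pointing down it reaches from about 0.35 to 0.875 m from the base axis. Payload 15.5 kg.
Tool frame: the origin (TCP) lies at the very end of the fingers, on their centre line; the grasp point (between the pads) lies behind it (ctrl.hold_point_z is the y of the grasp point in the tool frame, in m); y points along the fingers, x is the direction in which the jaws open and shut, and the axes are right-handed (so a half turn about y gives the same grasp; the last joint's range is limited). The gripper opens to 85 mm and grips with 20 to 120 N. Pads are 22 mm wide; open, the fingers measure 114 mm over their backs; the gripper's body (76 mm by 85 mm) begins 54 mm behind the grasp point. The pads swing forward as they close: fully open they stand 13 mm farther back than shut.
Start: joints at [1.008, 0.494, 1.345, -0, 1.302, -0.096], TCP at [0.281, 0.558, 0.231] pointing down, gripper open.
Joint ranges: [-2.91, 2.91], [-0.82, 2.16], [0.22, 2.67], [-1.22, 4.37], [0.12, 2.79], [-3.08, 3.08]. Speed limits (rad/s): [1.89, 1.89, 2.57, 3.01, 3.01, 3.01].

INTERFACE

Orientations are given as a unit quaternion [x, y, z, w].
In Python, from station import status, imaging, ctrl, models gives the robot as it stands.
- The arm moves only by the shell command python3 -m pendant 'ROWS' [FORCE]. ROWS is JSON, a list of rows, each an object of numbers: "gripper": the gripper's target within -1 to 1 (shut at 1, half-way at 0, fully open at -1); "x", "y", "z": the shift along the tool's x, y, z in mm; "ax", "ay", "az": the turn, a rotation vector about the tool's x, y, z in rad. A call has 1 to 20 rows; each row shifts and turns the commanded pose from where the row before left it, along the tool's axes as they then stand; what a row does not reach is not made up. A row lasts 1/10 s, in which the tool goes at most 50 mm and 8.59 degrees, less where a joint would pass 70% of its speed; a pose out of reach is approached as far as the arm can. A call is refused whole if a number of a shift passes 50 or a number of a turn 0.15, either way. A call with a gripper value outside its range is refused whole. The fingers move at their own pace and stop on an object; FORCE is the grip in N (left out, the last holds). Time passes only in rows, so rows that do not move let the fingers close. It gives the time, the measured TCP pose, the force and the opening at its end, in the units of the state.
- status.observe(): the state, without advancing time (a new reading comes with each control period).
- imaging.read_camera(name): name is "scene" or "side" or "wrist"; returns a dict with "image" (400x640x3 uint8, red, green, blue), "mtx" (3x3 intrinsics, pixels), "camera_from_world" (4x4, takes a point from world to camera coordinates); the wrist camera has in their place "hand_eye" (4x4, takes a point from camera to tool coordinates, whose origin is the TCP and whose axes are the tool frame's). Camera axes: x right, y down, z forward; pixel columns grow to the right and rows downward; lengths in m; the calibration is good to about 2 mm. A picture is of the moment at which its call begins: read the wrist's pose just before it. There is no depth.
- ctrl.close_job(): hands the job in, once; it reports no verdict.
Trained networks look in a picture, given as the dict that the camera call returned (one of the last four; its "shot" number tells which), for a name from the list of things; names that differ only in an ending like _2 or _b are one class to them, and where a whole thing is asked for, a point or a joint stands for the part that bears it (a point fixed in the world has none). Each returns a list of dicts, best first, with "score" (0 to 1); they miss things now and then, are a little off and sometimes report something else, mostly with a low value. They report only what shows in the picture. A call takes as long as a camera call. They do not tell look-alikes from the thing itself.
- models.regions_of(thing, picture): "region" (400x640 bool, what is visible of it) and "box" ([left, top, right, bottom] in pixels, round what is visible of it).
- models.spot_point(thing, picture): "point" ([column, row] in pixels: a listed point, or the origin of a listed thing).
The state is a dict: "t": time; "q": joint angles; "joint_velocities": joint speeds; "joint_efforts": joint torques, N m; "tool_pos": TCP position; "tcp_rot": TCP orientation; "force": force on the tool from outside, world axes, zero at the start; "ft_torque": the same for the moment, N m; "grip_width": opening from 0.0 (shut) to 1.0 (fully open).
Only numpy, scipy, OpenCV 4.12 (cv2) and the standard library are available. Lean on these libraries where they do the work, as an engineer would, in place of code of your own. Each camera call takes 0.05 s, during which the arm holds its last target.

TASK

Get the one thick stake on the rack ready for sawing: lay it in the open part of the sawing jig's V-groove, short of the spring hold-down, then slide it along the groove under the hold-down until it is fully home against the stop rod, and let go. Push gently: the stop rod sets the length and is only lightly clamped, so it must not be driven back; leave everything else where it lies.

Things in the scene. Friction and masses are not known exactly. Their poses are not given: they have to be found in the camera images.
- stake_center (a point): Centre of the thick stake, a plain round wooden bar 20 mm in diameter and 160 mm long, both ends alike and flat, 40 to 85 g. It lies in one of the three places of the rack, the two others holding thin canes; its axis is 30 mm above the table there. The point's x axis runs along the bar.
- stake: The same stake: its x axis runs along the bar; its origin is on the bar's surface, halfway along (10 mm from the axis).
- rack: Plywood board 180 x 130 x 8 mm with two rows of V-notched wooden rests (tops 24 mm above the table, 18 mm wide, 95 mm apart), fixed. Origin: centre of its underside. Sticks lie along its y axis in three places at x = -56, 0 and 56 mm; between the rows (57 mm free about the middle) fingers can go down beside a stick to the board, whose top is at 8 mm.
- cane_a: Thin round cane, 12 mm in diameter, 190 mm long, lying in the rack. Origin on its surface halfway along; x axis along the cane. To be left alone.
- cane_b: Second thin cane, just like the first.
- jig: Sawing jig, fixed: plywood base 355 x 90 mm, top 16 mm above the table; on it wooden blocks 45 mm wide, tops at 30.5 mm, with a 90 degree V-groove. Origin on the table under the middle of the finger gap; x axis along the groove towards the stop. V block from x = -105 to -30 mm, finger gap (bare base) -30 to 30, V block 30 to 150, hold-down at 112, stop block from 215.
- jig_gap (a point): Where the stake's centre goes when it is laid in the groove over the finger gap: at the jig's x = 0, y = 0, height 36 mm (the height of a seated stake's axis). Laid so, the stake's ends are at -80 and 80 mm, short of the hold-down. Axes as the jig's.
- holddown_mid (a point): Point on the groove's axis under the spring hold-down (112 mm along the jig's x): an aluminium bridge 16 mm long, 72 wide, 72 high, with a spring plunger (knob up to 97 mm high). Its round nose hangs 1.5 mm below a stake's top and meets the stake's end at about 106 mm: a hump of 8 to 18 N to push over, then a steady drag of 4 to 10 N that differs each time.
- stop: Length stop: aluminium block fixed on the jig (same origin and axes) with a 12 mm steel stop rod through it on the stake's axis, held by a thumb knob. The rod's round tip (its ball centre, called stoprod_c0, is 6 mm behind it) is 152 to 200 mm along the jig's x, set differently each time and not measured: see it or feel for it. A push of about 7 N on the tip makes the rod slip back.
- stop_face (a point): Middle of the stop block's near face, 215 mm along the jig's x axis, at the height of the stake's axis (not the tip of the rod).
- saw: Small saw lying on the robot's side of the jig, 300 mm long, up to 20 mm high; origin on the table. A bystander.
- sander: Cork sanding block 90 x 52 x 32 mm on the far side of the jig; origin under its middle. A bystander.
- square: Try square, stock 100 mm, blade 130 mm, 14 mm high, beyond the jig; origin under the middle of the stock. A bystander.
- pencil: Pencil 170 mm long, 8 mm thick, on the robot's side of the jig; origin under its middle. A bystander.
- stub: Short offcut standing on end, 20 mm in diameter, 34 mm high, close to the far side of the jig; origin under its middle. A bystander.
Things that resemble listed ones, but are neither listed nor needed, are in the scene too. What is shaped like the stake but pink or red is not meant.

How it is judged:
On the way, in this order (a step that is already met when the one before it is completed fails the run):
1. the stake lies in the V with its front end still short of the hold-down (z of stake_center in the frame of jig between 0.0336 and 0.0386 m and y of stake_center in the frame of jig between -0.0025 and 0.0025 m and angle between the x axis of stake and the x axis of jig, either way round below 0.03 rad and x of stake_center in the frame of jig below 0.03 m), for 0.2 s.
2. the stake is pressed against the end of the stop rod (z of stake_center in the frame of jig between 0.0336 and 0.0386 m and y of stake_center in the frame of jig between -0.0025 and 0.0025 m and angle between the x axis of stake and the x axis of jig, either way round below 0.03 rad and contact force between stake and stop above 1 N), for 0.1 s.
At the end, for the whole second after the job is handed in: Stake in the V (axis within 2.5 mm and 0.03 rad of the groove's), its front end within 2 mm of the stop rod's tip, at rest and let go; the stop rod within 2 mm of where it was set; nothing else moved by more than 30 mm (z of stake_center in the frame of jig between 0.0336 and 0.0386 m and y of stake_center in the frame of jig between -0.0025 and 0.0025 m and angle between the x axis of stake and the x axis of jig, either way round below 0.03 rad and distance between stake_center and stoprod_c0 between 0.084 and 0.088 m and linear speed of stake below 0.01 m/s); the robot touches nothing.
It fails at once if the stop rod is driven back by more than 2 mm (distance of stoprod_c0 from where it was at the start of the episode above 0.002 m).
It fails at once if the stake is forced against the stop with more than 15 N (contact force between stake and stop above 15 N).
It fails at once if a cane, the saw, the sanding block, the try square, the pencil or the offcut is moved by more than 30 mm (distance of any of cane_a, cane_b, saw, sander, square, pencil, stub from where it was at the start of the episode above 0.03 m).
It also fails if it takes over 72 s, if anything falls off the work surface, if the arm or the gripper's body presses on something with over 40 N, if the wrist force passes 120 N, or if a joint passes its speed limit or range.

## Working session

There is one attempt and no reset: what is moved stays moved. The work goes in short steps, Python scripts to look and compute and a shell command to move; the robot and the scene stay as the last step left them, time stands still between calls to the robot, and variables do not carry over. Pictures are saved under pics/ and viewed, and the job is handed in when it is done.

```bash
ls; mkdir -p pics; python3 - <<'E'
from station import status, imaging, ctrl, models
import cv2
s=status.observe(); print({k:(v if not hasattr(v,'tolist') else v.tolist()) for k,v in s.items()}); print(ctrl.hold_point_z)
for n in ["scene","side"]:
    p=imaging.read_camera(n); cv2.imwrite(f"pics/{n}0.png",cv2.cvtColor(p["image"],cv2.COLOR_RGB2BGR)); print(p.keys())
    for t in ["stake_center","jig_gap","holddown_mid","stop_face","stop","rack","jig","stake","cane_a"]:
        print(n,t,[(round(d["score"],2),[round(float(x)) for x in d["point"]]) for d in models.spot_point(t,p)][:4])
E
```

```text
pics
{'t': 0.0, 'q': [1.008486709397451, 0.49420328334665686, 1.3461183351548378, -5.1736122381198006e-06, 1.3024981979014987, -0.09549522603400502], 'joint_velocities': [0.0004674183964213617, -0.0006282659183027434, -9.104994155675013e-05, -0.0008651768526170791, 0.0007841171544543676, -0.0005311685948574443], 'joint_efforts': [0.004982228565495461, -88.2170820236206, -38.387324810028076, 0.0001484098902437836, 0.009716821659822017, -1.8095848872690112e-05], 'tool_pos': [0.2810843316814919, 0.5578311209696877, 0.23069208989902906], 'tcp_rot': [0.6022812891189132, 0.3704068381763891, -0.3711841648985351, -0.6018956211321094], 'force': [-0.5295400459619729, 0.20854321255795932, -0.3854121162101746], 'ft_torque': [0.03835043633165866, 0.0988855842516903, 0.014396972302012118], 'grip_width': 0.9982895850055686}
-0.0187
dict_keys(['image', 'mtx', 'camera_from_world', 'shot'])
scene stake_center [(0.64, [231, 159]), (0.63, [237, 194])]
scene jig_gap [(0.97, [352, 211])]
scene holddown_mid [(0.57, [388, 212])]
scene stop_face [(0.73, [426, 212]), (0.42, [326, 202])]
scene stop []
scene rack [(0.94, [227, 215]), (0.68, [391, 199])]
scene jig [(0.97, [345, 221])]
scene stake [(0.75, [232, 155]), (0.73, [393, 198]), (0.61, [236, 193]), (0.52, [280, 179])]
scene cane_a [(0.84, [220, 219]), (0.73, [228, 210]), (0.51, [369, 234])]
dict_keys(['image', 'mtx', 'camera_from_world', 'shot'])
side stake_center [(0.73, [352, 293])]
side jig_gap [(0.81, [309, 183])]
side holddown_mid [(0.86, [292, 161])]
side stop_face [(0.7, [271, 145])]
side stop [(0.51, [401, 278])]
side rack [(0.73, [375, 294])]
side jig [(0.83, [308, 191])]
side stake [(0.97, [352, 296]), (0.89, [251, 391]), (0.73, [266, 284])]
side cane_a [(0.84, [377, 286]), (0.81, [403, 278])]
```

View pics/scene0.png

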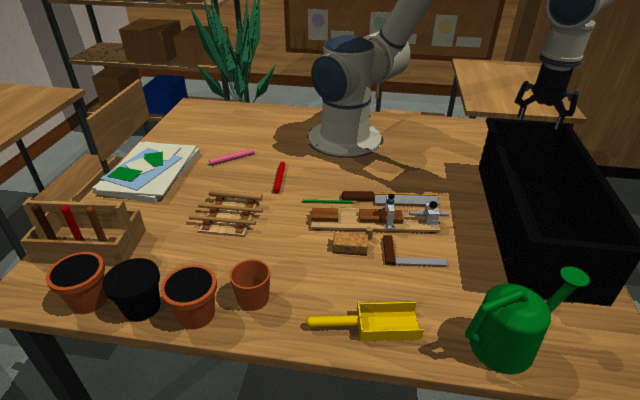

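View pics/side0.png

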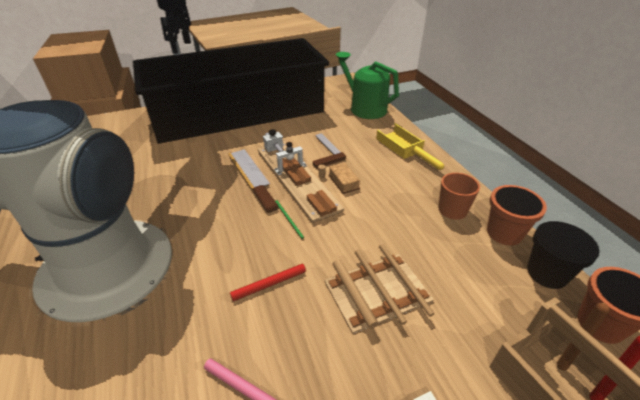

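The side view shows the rack near (380,290). The thick stick lies in the place nearest the robot, at (352,293), and the jig runs from (320,205) to (272,145). The scene view matches, with the stake at (237,194). I'll triangulate next.

```bash
cat > h.py <<'E'
from station import status, imaging, ctrl, models
import cv2, numpy as np
from scipy.spatial.transform import Rotation as R
def save(p,n,crop=None,sc=1):
    im=cv2.cvtColor(p["image"],cv2.COLOR_RGB2BGR)
    if crop: im=im[crop[1]:crop[3],crop[0]:crop[2]]
    cv2.imwrite(f"pics/{n}.png",cv2.resize(im,None,fx=sc,fy=sc,interpolation=cv2.INTER_CUBIC))
def cam(p,state=None):
    if "camera_from_world" in p: return np.array(p["mtx"]),np.array(p["camera_from_world"])
    T=np.eye(4); T[:3,:3]=R.from_quat(state["tcp_rot"]).as_matrix(); T[:3,3]=state["tool_pos"]
    return np.array(p["mtx"]),np.linalg.inv(T@np.array(p["hand_eye"]))
def onplane(K,C,uv,z):
    W=np.linalg.inv(C); d=W[:3,:3]@np.linalg.inv(K)@np.array([uv[0],uv[1],1.]); o=W[:3,3]
    return o+d*(z-o[2])/d[2]
def proj(K,C,X):
    c=C[:3,:3]@np.asarray(X)+C[:3,3]; v=K@c; return v[:2]/v[2]
def wrist():
    s=status.observe(); p=imaging.read_camera("wrist"); return (p,)+cam(p,s)+(s,)
E
python3 - <<'E'
from h import *
a=imaging.read_camera("scene");b=imaging.read_camera("side")
Z=dict(jig_gap=.036,holddown_mid=.036,stop_face=.036,stake_center=.03,rack=0,jig=0,saw=0,sander=0,square=0,pencil=0,stub=0)
for n,p in(("scene",a),("side",b)):
    K,C=cam(p); print(n,np.linalg.inv(C)[:3,3].round(3))
    for t,z in Z.items():
        for d in models.spot_point(t,p)[:2]: print(n,t,round(d["score"],2),np.round(d["point"]),onplane(K,C,d["point"],z).round(4))
save(b,"side_z",(210,110,450,340),3); save(a,"scene_z",(180,140,460,280),2.8)
E
```

```text
scene [1.44  0.124 0.786]
scene jig_gap 0.63 [350. 211.] [0.4886 0.068  0.036 ]
scene holddown_mid 0.71 [391. 212.] [0.4738 0.1802 0.036 ]
scene stop_face 0.79 [429. 210.] [0.4492 0.2871 0.036 ]
scene stake_center 0.81 [237. 192.] [ 0.4466 -0.2776  0.03  ]
scene stake_center 0.66 [221. 219.] [ 0.5745 -0.2825  0.03  ]
scene rack 0.58 [229. 215.] [ 0.5193 -0.2803  0.    ]
scene jig 0.76 [346. 221.] [0.4934 0.0558 0.    ]
scene saw 0.92 [393. 198.] [0.3588 0.1872 0.    ]
scene sander 0.78 [350. 248.] [0.6017 0.0782 0.    ]
scene square 0.9 [389. 248.] [0.5838 0.1824 0.    ]
scene pencil 0.61 [327. 201.] [ 0.4043 -0.0088  0.    ]
scene stub 0.61 [369. 237.] [0.5491 0.1257 0.    ]
side [ 0.23  -0.677  0.655]
side jig_gap 0.65 [311. 183.] [0.4979 0.0653 0.036 ]
side holddown_mid 0.93 [290. 160.] [0.482  0.1832 0.036 ]
side holddown_mid 0.58 [376. 290.] [ 0.498  -0.2939  0.036 ]
side stop_face 0.9 [273. 146.] [0.4589 0.2721 0.036 ]
side stake_center 0.9 [248. 385.] [ 0.2242 -0.3765  0.03  ]
side stake_center 0.76 [353. 293.] [ 0.4551 -0.2803  0.03  ]
side rack 0.59 [375. 293.] [ 0.5079 -0.2768  0.    ]
side jig 0.64 [307. 189.] [0.4947 0.0889 0.    ]
side sander 0.72 [342. 183.] [0.5937 0.0797 0.    ]
side square 0.64 [331. 164.] [0.6017 0.1731 0.    ]
side square 0.52 [351. 293.] [ 0.4624 -0.2591  0.    ]
side pencil 0.48 [289. 220.] [ 0.4133 -0.0073  0.    ]
side stub 0.65 [321. 173.] [0.5568 0.1423 0.    ]
```

View pics/side_z.png

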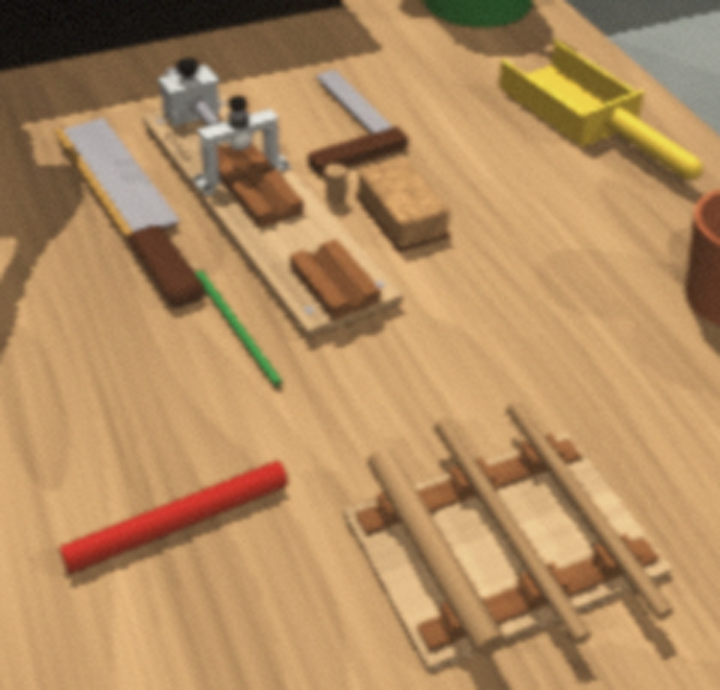

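View pics/scene_z.png

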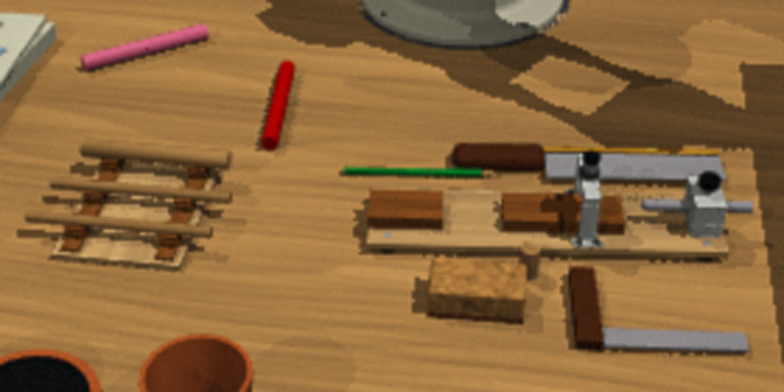

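```bash
cat >> h.py <<'E'
def plan(pos,xdir,down=(0,0,-1)):
    "delta to target in tool axes; xdir = world dir of tool x (sign free)"
    s=status.observe(); Rc=R.from_quat(s["tcp_rot"]).as_matrix(); y=np.array(down,float);y/=np.linalg.norm(y)
    print("now",np.round(s["tool_pos"],4),"q6",round(s["q"][5],3),"t",round(s["t"],2),"F",np.round(s["force"],1),"w",round(s["grip_width"],3))
    for sg in(1,-1):
        x=sg*np.array(xdir,float); x-=y*(x@y); x/=np.linalg.norm(x)
        Rt=np.c_[x,y,np.cross(x,y)]; rv=R.from_matrix(Rc.T@Rt).as_rotvec()
        print("sg",sg,"rotvec tool",rv.round(4),"shift mm now-axes",(1000*Rc.T@(np.array(pos)-s["tool_pos"])).round(1),"shift mm final-axes",(1000*Rt.T@(np.array(pos)-s["tool_pos"])).round(1))
E
python3 - <<'E'
from h import *
s=status.observe(); print(R.from_quat(s["tcp_rot"]).as_matrix().round(3))
p,K,C,s=wrist(); print(np.array(p["hand_eye"]).round(3), K)
a=np.radians(10)
plan([.43,.13,.33],[np.cos(a),np.sin(a),0])
E
```

```text
[[ 0.45  -0.    -0.893]
 [ 0.893 -0.     0.45 ]
 [-0.    -1.    -0.   ]]
[[ 1.    -0.001  0.     0.   ]
 [-0.001 -0.317  0.948 -0.143]
 [-0.001 -0.948 -0.317  0.082]
 [ 0.     0.     0.     1.   ]] [[294.30771912   0.         321.1251816 ]
 [  0.         294.30771912 196.62103933]
 [  0.           0.           1.        ]]
now [0.2813 0.5581 0.2313] q6 -0.095 t 2.25 F [-0.4 -0.2 -0.9] w 1.002
sg 1 rotvec tool [-0.      0.9295 -0.    ] shift mm now-axes [-315.4  -98.7 -325.5] shift mm final-axes [  72.1  -98.7 -447.5]
sg -1 rotvec tool [-0.     -2.2121  0.    ] shift mm now-axes [-315.4  -98.7 -325.5] shift mm final-axes [-72.1 -98.7 447.5]
```

```bash
python3 -m pendant '[{"ay":0.133,"y":-14},{"ay":0.133,"y":-14},{"ay":0.133,"y":-14},{"ay":0.133,"y":-14},{"ay":0.133,"y":-14},{"ay":0.133,"y":-14},{"ay":0.132,"y":-14},{"x":8,"z":-45},{"x":8,"z":-45},{"x":8,"z":-45},{"x":8,"z":-45},{"x":8,"z":-45},{"x":8,"z":-45},{"x":8,"z":-45},{"x":8,"z":-45},{"x":8,"z":-45},{"z":-40},{},{}]'
python3 - <<'E'
from h import *
a=np.radians(10)
plan([.43,.13,.33],[np.cos(a),np.sin(a),0])
p,K,C,s=wrist(); save(p,"w1")
for t,z in dict(jig_gap=.036,holddown_mid=.036,stop_face=.036,jig=0,stop=0,stub=0).items():
    for d in models.spot_point(t,p)[:2]: print(t,round(d["score"],2),np.round(d["point"]),onplane(K,C,d["point"],z).round(4))
E
```

```text
now [0.2813 0.5581 0.2313] q6 -0.095 t 2.25 F [-0.4 -0.2 -0.9] w 1.002
sg 1 rotvec tool [-0.      0.9295 -0.    ] shift mm now-axes [-315.4  -98.7 -325.5] shift mm final-axes [  72.1  -98.7 -447.5]
sg -1 rotvec tool [-0.     -2.2121  0.    ] shift mm now-axes [-315.4  -98.7 -325.5] shift mm final-axes [-72.1 -98.7 447.5]
holddown_mid 0.94 [158. 390.] [0.4776 0.1758 0.036 ]invalid input
```

View pics/w1.png

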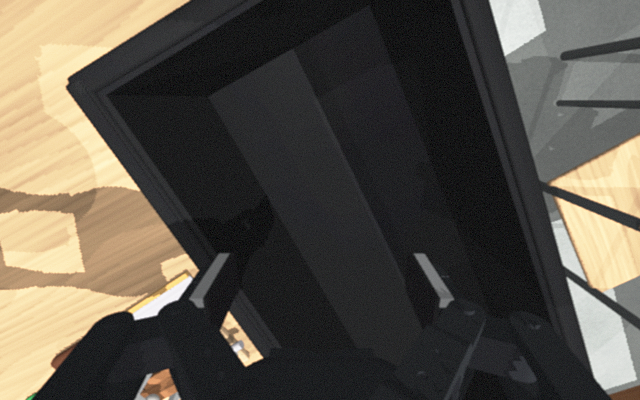

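The move was refused and the arm is still over the bin. I'll retry with every field filled in each row.

```bash
python3 -m pendant '[{"gripper":-1,"ay":0.133,"y":-14},{"gripper":-1,"ay":0.133,"y":-14},{"gripper":-1,"ay":0.133,"y":-14},{"gripper":-1,"ay":0.133,"y":-14},{"gripper":-1,"ay":0.133,"y":-14},{"gripper":-1,"ay":0.133,"y":-14},{"gripper":-1,"ay":0.132,"y":-14}]' || python3 -m pendant '[{"gripper":-1,"x":0,"y":-14,"z":0,"ax":0,"ay":0.133,"az":0},{"gripper":-1,"x":0,"y":-14,"z":0,"ax":0,"ay":0.133,"az":0},{"gripper":-1,"x":0,"y":-14,"z":0,"ax":0,"ay":0.133,"az":0},{"gripper":-1,"x":0,"y":-14,"z":0,"ax":0,"ay":0.133,"az":0},{"gripper":-1,"x":0,"y":-14,"z":0,"ax":0,"ay":0.133,"az":0},{"gripper":-1,"x":0,"y":-14,"z":0,"ax":0,"ay":0.133,"az":0},{"gripper":-1,"x":0,"y":-14,"z":0,"ax":0,"ay":0.132,"az":0}]'
```

```text
t: 3.3
tool_pos: [0.2812, 0.5581, 0.3299]
tcp_rot: [0.705, 0.06, -0.06, -0.705]
force: [0.2, 0.6, -0.2]
grip_width: 0.996invalid input
```

```bash
python3 -m pendant '[{"gripper":-1,"x":8,"z":-45,"y":0,"ax":0,"ay":0,"az":0},{"gripper":-1,"x":8,"z":-45,"y":0,"ax":0,"ay":0,"az":0},{"gripper":-1,"x":8,"z":-45,"y":0,"ax":0,"ay":0,"az":0},{"gripper":-1,"x":8,"z":-45,"y":0,"ax":0,"ay":0,"az":0},{"gripper":-1,"x":8,"z":-45,"y":0,"ax":0,"ay":0,"az":0},{"gripper":-1,"x":8,"z":-45,"y":0,"ax":0,"ay":0,"az":0},{"gripper":-1,"x":8,"z":-45,"y":0,"ax":0,"ay":0,"az":0},{"gripper":-1,"x":8,"z":-45,"y":0,"ax":0,"ay":0,"az":0},{"gripper":-1,"x":8,"z":-45,"y":0,"ax":0,"ay":0,"az":0},{"gripper":-1,"x":0,"z":-40,"y":0,"ax":0,"ay":0,"az":0},{"gripper":-1,"x":0,"z":0,"y":0,"ax":0,"ay":0,"az":0}]'
python3 - <<'E'
from h import *
a=np.radians(10)
plan([.43,.13,.33],[np.cos(a),np.sin(a),0])
p,K,C,s=wrist(); save(p,"w2")
for t,z in dict(jig_gap=.036,holddown_mid=.036,stop_face=.036,jig=0,stop=0,stub=0).items():
    for d in models.spot_point(t,p)[:2]: print(t,round(d["score"],2),np.round(d["point"]),onplane(K,C,d["point"],z).round(4))
E
```

```text
t: 4.4
tool_pos: [0.43, 0.1286, 0.3294]
tcp_rot: [0.705, 0.06, -0.06, -0.704]
force: [-0.6, 0.6, 0.1]
grip_width: 0.997
now [0.43   0.1286 0.3294] q6 -0.011 t 4.4 F [-0.6  0.6  0.1] w 0.997
sg 1 rotvec tool [ 0.0011 -0.0048  0.0002] shift mm now-axes [ 0.3 -0.6  1.4] shift mm final-axes [ 0.3 -0.6  1.4]
sg -1 rotvec tool [-4.0000e-04  3.1368e+00  1.7000e-03] shift mm now-axes [ 0.3 -0.6  1.4] shift mm final-axes [-0.3 -0.6 -1.4]
jig_gap 0.91 [353. 201.] [0.4912 0.0667 0.036 ]
jig_gap 0.27 [297. 229.] [0.4111 0.0051 0.036 ]
holddown_mid 0.96 [357. 129.] [0.4736 0.1766 0.036 ]
stop_face 0.71 [367.  54.] [0.467  0.2755 0.036 ]
stop_face 0.17 [326. 352.] [ 0.5015 -0.24    0.036 ]
jig 0.69 [347. 196.] [0.4854 0.0625 0.    ]
stub 0.6 [395. 165.] [0.5517 0.1275 0.    ]
```

View pics/w2.png

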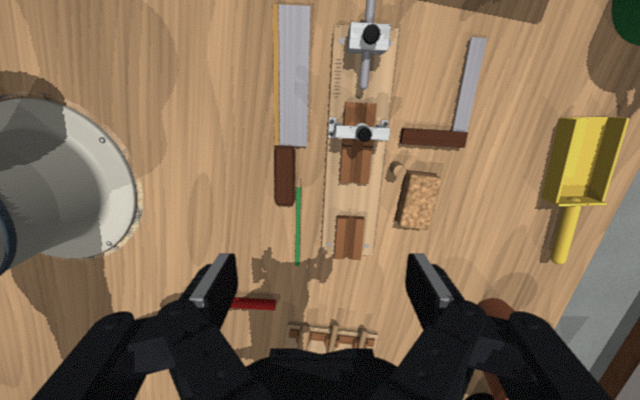

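The wrist view shows the jig running upward in the image. The gap is at (353,201), the bridge at (360,130), the stop block at (370,38), and the rod tip near (365,87). The rack is at the bottom, near (333,335). I'll zoom in to fit the jig's pose.

```bash
python3 - <<'E'
from h import *
p,K,C,s=wrist(); save(p,"w2z",(270,0,470,270),2.2)
np.savez("w2.npz",K=K,C=C,im=p["image"])
E
```

```text
(no output)
```

View pics/w2z.png

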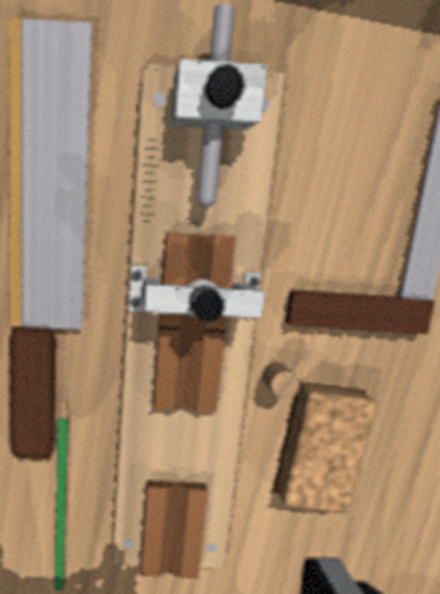

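```bash
python3 - <<'E'
from h import *
from scipy.optimize import least_squares
d=np.load("w2.npz");K,C=d["K"],d["C"]
pts=[((147,482),-30,22.5),((206,482),-30,-22.5),((142,574),-105,22.5),((197,577),-105,-22.5),((153,410),30,22.5),((215,411),30,-22.5),((167,234),150,22.5),((235,236),150,-22.5)]
px=np.array([np.array(a[0])/2.2+[270,0] for a in pts])
W=np.array([onplane(K,C,u,.0305) for u in px])
L=np.array([[a[1]/1e3,a[2]/1e3] for a in pts])
f=lambda q:(np.c_[q[0]+L[:,0]*np.cos(q[2])-L[:,1]*np.sin(q[2]),q[1]+L[:,0]*np.sin(q[2])+L[:,1]*np.cos(q[2])]-W[:,:2]).ravel()
r=least_squares(f,[.49,.07,1.75]);q=r.x;print(q,np.degrees(q[2]));print((1e3*r.fun.reshape(-1,2)).round(1))
J=lambda X:np.array([[np.cos(q[2]),np.sin(q[2])],[-np.sin(q[2]),np.cos(q[2])]])@(X[:2]-q[:2])*1e3
for n,u,z in [("rod tip",(206,206),.036),("rod at block",(213,125),.036),("knob",(207,303),.097),("tip hi",(206,206),.042)]:
    print(n,J(onplane(K,C,np.array(u)/2.2+[270,0],z)).round(1))
E
```

```text
[0.49049773 0.0656711  1.6928063 ] 96.99065677917868
[[ 0.3 -2.3]
 [ 2.1 -4.4]
 [-1.5 -0.2]
 [ 0.6  0.4]
 [-0.6  2.2]
 [ 0.5  0.7]
 [-1.1  2.3]
 [-0.4  1.3]]
rod tip [166.   -1.2]
rod at block [212.9  -0.9]
knob [112.5   1.3]
tip hi [165.9  -0.4]
```

The jig fit is good to about 2 mm: origin (0.4905, 0.0657), yaw 97°. The rod tip is near jig x ≈ 166 mm. Next I'll look at the rack.

```bash
python3 -m pendant '[{"gripper":-1,"x":-3,"y":10,"z":-47,"ax":0,"ay":0,"az":0},{"gripper":-1,"x":-3,"y":10,"z":-47,"ax":0,"ay":0,"az":0},{"gripper":-1,"x":-3,"y":10,"z":-47,"ax":0,"ay":0,"az":0},{"gripper":-1,"x":-3,"y":10,"z":-47,"ax":0,"ay":0,"az":0},{"gripper":-1,"x":-3,"y":10,"z":-47,"ax":0,"ay":0,"az":0},{"gripper":-1,"x":-3,"y":10,"z":-47,"ax":0,"ay":0,"az":0},{"gripper":-1,"x":-3,"y":10,"z":-47,"ax":0,"ay":0,"az":0},{"gripper":-1,"x":-3,"y":10,"z":-47,"ax":0,"ay":0,"az":0},{"gripper":-1,"x":0,"y":0,"z":0,"ax":0,"ay":0,"az":0}]'
python3 - <<'E'
from h import *
p,K,C,s=wrist(); save(p,"w3",(200,60,520,360),2); np.savez("w3.npz",K=K,C=C,im=p["image"])
for t,z in dict(stake_center=.03,rack=0,cane_a=.036).items():
    for d in models.spot_point(t,p)[:3]: print(t,round(d["score"],2),np.round(d["point"]),onplane(K,C,d["point"],z).round(4))
for d in models.regions_of("stake",p)[:3]:
    m=d["region"].astype(np.uint8); 
    r=cv2.minAreaRect(cv2.findNonZero(m)); print("stake",round(d["score"],2),d["box"],r)
E
```

```text
t: 5.7
tool_pos: [0.4711, -0.2464, 0.2478]
tcp_rot: [0.705, 0.06, -0.061, -0.704]
force: [-0.1, 0.5, -0.5]
grip_width: 1.0
stake_center 0.82 [126. 216.] [ 0.2271 -0.3546  0.03  ]
stake_center 0.79 [302. 188.] [ 0.4505 -0.2771  0.03  ]
stake_center 0.7 [202.  87.] [ 0.3189 -0.1771  0.03  ]
rack 0.92 [346. 191.] [ 0.5111 -0.2798  0.    ]
cane_a 0.92 [349. 193.] [ 0.5108 -0.2718  0.036 ]
cane_a 0.91 [387. 202.] [ 0.5609 -0.275   0.036 ]
stake 0.87 [85.7, 165.1, 168.1, 266.2] ((125.66915893554688, 216.0613250732422), (121.80766296386719, 16.685710906982422), 51.428749084472656)
stake 0.82 [289.6, 127.3, 325.5, 249.4] ((306.9999694824219, 185.5), (16.263456344604492, 122.61231994628906), 8.13010311126709)
stake 0.6 [130.6, 72.7, 271.0, 101.1] ((201.04541015625, 87.40219116210938), (138.81539916992188, 18.238609313964844), 4.343239784240723)
```

View pics/w3.png

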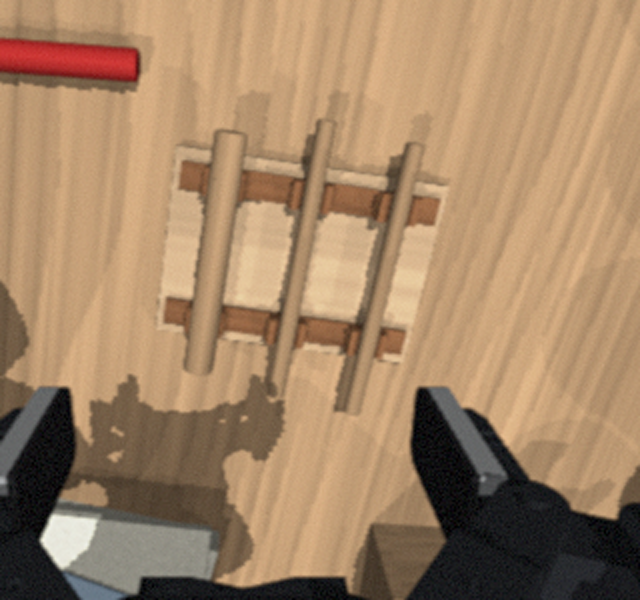

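The stake is the thick bar running from (229,135) to (199,368) in the zoomed view. The rests cross it near rows 182 and 315.

```bash
python3 - <<'E'
from h import *
d=np.load("w3.npz");K,C=d["K"],d["C"]
g=lambda u,z:onplane(K,C,np.array(u)/2+[200,60],z)
a,b=g((229,136),.03),g((199,367),.03); print("stake ends",a,b,np.linalg.norm(a-b)); v=(a-b)/np.linalg.norm(a-b); print("mid",(a+b)/2,"yaw",np.degrees(np.arctan2(v[1],v[0])))
c=[g(u,.008) for u in((180,150),(449,190),(159,327),(402,361))]; rc=sum(c)/4; print("rack c",rc); print([np.linalg.norm(c[i]-c[j]).round(4) for i,j in((0,1),(2,3),(0,2),(1,3))])
w=(c[1]-c[0]+c[3]-c[2]);w2=(c[0]-c[2]+c[1]-c[3]);print("rack x yaw",np.degrees(np.arctan2(w[1],w[0])),"y yaw",np.degrees(np.arctan2(w2[1],w2[0])))
yv=np.array([v[0],v[1]]); print("stake mid along rack y rel rack c",((a+b)/2-rc)[:2]@yv, "perp",((a+b)/2-rc)[:2]@np.array([yv[1],-yv[0]]))
P=(a+b)/2
plan([P[0],P[1],.10],[v[1],-v[0],0])
E
```

```text
stake ends [ 0.45425246 -0.2002556   0.03      ] [ 0.45917395 -0.35587571  0.03      ] 0.15569791020017817
mid [ 0.45671321 -0.27806566  0.03      ] yaw 91.81137864841057
rack c [ 0.51398115 -0.27683393  0.008     ]
[np.float64(0.177), np.float64(0.1761), np.float64(0.1248), np.float64(0.1258)]
rack x yaw 1.2449661598790662 y yaw 90.81151902782793
stake mid along rack y rel rack c 0.0005790886178875703 perp -0.05727826051564894
now [ 0.4708 -0.2409  0.2495] q6 -0.761 t 5.95 F [-0.4  0.3 -0.3] w 1.0
sg 1 rotvec tool [-1.000e-04  1.439e-01  2.000e-04] shift mm now-axes [-20.4 149.5 -34.2] shift mm final-axes [-15.3 149.5 -36.7]
sg -1 rotvec tool [ 2.0000e-04 -2.9977e+00  1.0000e-04] shift mm now-axes [-20.4 149.5 -34.2] shift mm final-axes [ 15.3 149.5  36.7]
```

```bash
python3 -m pendant '[{"gripper":0,"x":0,"y":0,"z":0,"ax":0,"ay":0.14,"az":0},{"gripper":0,"x":-5,"y":32,"z":-12,"ax":0,"ay":0,"az":0},{"gripper":0,"x":-5,"y":33,"z":-12,"ax":0,"ay":0,"az":0},{"gripper":0,"x":-5,"y":33,"z":-12,"ax":0,"ay":0,"az":0},{"gripper":0,"x":0,"y":32,"z":0,"ax":0,"ay":0,"az":0},{"gripper":0,"x":0,"y":0,"z":0,"ax":0,"ay":0,"az":0},{"gripper":0,"x":0,"y":0,"z":0,"ax":0,"ay":0,"az":0},{"gripper":0,"x":0,"y":0,"z":0,"ax":0,"ay":0,"az":0}]'
python3 - <<'E'
from h import *
p,K,C,s=wrist(); save(p,"w4"); np.savez("w4.npz",K=K,C=C,im=p["image"],R=s["tcp_rot"],P=s["tool_pos"]);print(s["tool_pos"],s["grip_width"],s["joint_velocities"])
for t,z in dict(stake_center=.03).items():
    for d in models.spot_point(t,p)[:3]: print(t,round(d["score"],2),np.round(d["point"]),onplane(K,C,d["point"],z).round(4))
E
```

```text
t: 6.75
tool_pos: [0.458, -0.2786, 0.1211]
tcp_rot: [0.708, 0.013, -0.012, -0.706]
force: [0.0, -0.8, -1.1]
grip_width: 0.496
[ 0.45796272 -0.27857743  0.12112325] 0.4956967049967531 [-0.00439237 -0.00354637 -0.00087522  0.00035036 -0.00602226 -0.00076368]
stake_center 0.79 [320. 198.] [ 0.456  -0.2764  0.03  ]
stake_center 0.73 [ 74. 270.] [ 0.2339 -0.3526  0.03  ]
stake_center 0.68 [140.  70.] [ 0.3217 -0.1814  0.03  ]
```

View pics/w4.png

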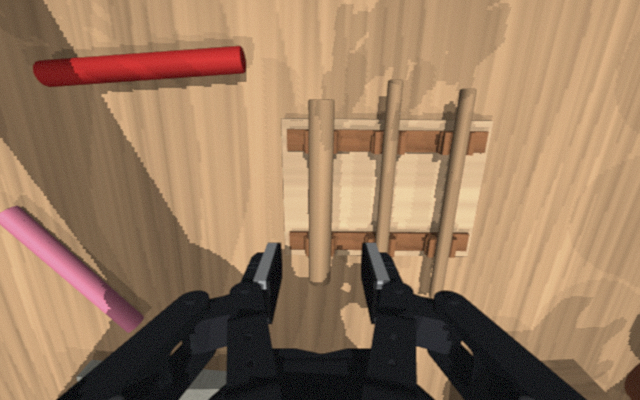

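The stake lies midway between the fingers, at column 320, and is aligned with the tool. I'll descend and grip.

```bash
python3 -m pendant '[{"gripper":0,"x":-1.5,"y":27,"z":2,"ax":0,"ay":0,"az":0},{"gripper":0,"x":0,"y":30,"z":0,"ax":0,"ay":0,"az":0},{"gripper":0,"x":0,"y":30,"z":0,"ax":0,"ay":0,"az":0},{"gripper":0,"x":0,"y":15,"z":0,"ax":0,"ay":0,"az":0},{"gripper":0,"x":0,"y":5,"z":0,"ax":0,"ay":0,"az":0},{"gripper":0,"x":0,"y":0,"z":0,"ax":0,"ay":0,"az":0},{"gripper":0,"x":0,"y":0,"z":0,"ax":0,"ay":0,"az":0}]' 40
python3 -m pendant '[{"gripper":1,"x":0,"y":0,"z":0,"ax":0,"ay":0,"az":0},{"gripper":1,"x":0,"y":0,"z":0,"ax":0,"ay":0,"az":0},{"gripper":1,"x":0,"y":0,"z":0,"ax":0,"ay":0,"az":0},{"gripper":1,"x":0,"y":0,"z":0,"ax":0,"ay":0,"az":0},{"gripper":1,"x":0,"y":0,"z":0,"ax":0,"ay":0,"az":0},{"gripper":1,"x":0,"y":0,"z":0,"ax":0,"ay":0,"az":0}]'
```

```text
t: 7.55
tool_pos: [0.456, -0.2771, 0.0134]
tcp_rot: [0.707, 0.013, -0.012, -0.707]
force: [0.6, 0.2, -0.4]
grip_width: 0.5
t: 8.15
tool_pos: [0.4571, -0.2775, 0.0135]
tcp_rot: [0.708, 0.013, -0.011, -0.706]
force: [7.1, 1.7, 5.9]
grip_width: 0.22
```

```bash
python3 -m pendant '[{"gripper":1,"x":0,"y":-10,"z":0,"ax":0,"ay":0,"az":0},{"gripper":1,"x":0,"y":-25,"z":0,"ax":0,"ay":0,"az":0},{"gripper":1,"x":0,"y":-35,"z":0,"ax":0,"ay":0,"az":0},{"gripper":1,"x":0,"y":-40,"z":0,"ax":0,"ay":0,"az":0},{"gripper":1,"x":0,"y":0,"z":0,"ax":0,"ay":0,"az":0},{"gripper":1,"x":0,"y":0,"z":0,"ax":0,"ay":0,"az":0}]'
python3 - <<'E'
from h import *
p,K,C,s=wrist(); save(p,"w5")
q=1.6928;o=np.array([.4905,.0657]);e=np.array([np.cos(q),np.sin(q)])
t=o+0.0*e
plan([t[0],t[1],.10],[e[1],-e[0],0])
E
```

```text
t: 8.75
tool_pos: [0.4556, -0.2769, 0.1236]
tcp_rot: [0.708, 0.013, -0.011, -0.706]
force: [-0.0, 0.5, -0.8]
grip_width: 0.22
now [ 0.455  -0.2765  0.1225] q6 -0.692 t 8.8 F [ 0.9 -0.2 -1.6] w 0.218
sg 1 rotvec tool [ 0.0001 -0.088   0.0001] shift mm now-axes [ 47.1  22.5 340.8] shift mm final-axes [ 76.8  22.5 335.3]
sg -1 rotvec tool [-1.0000e-04  3.0536e+00  2.0000e-04] shift mm now-axes [ 47.1  22.5 340.8] shift mm final-axes [ -76.8   22.5 -335.3]
```

View pics/w5.png

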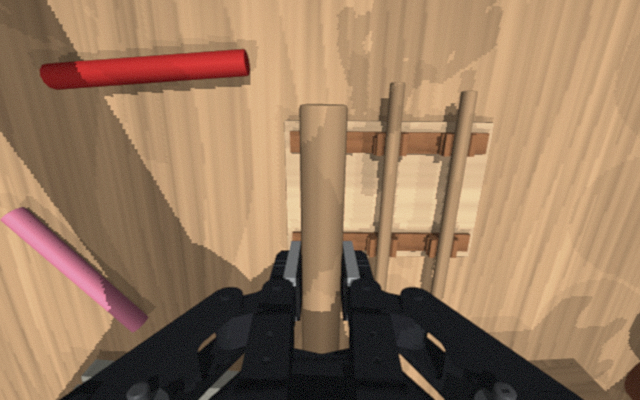

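The stake is gripped square and level, and both canes are undisturbed. Now I'll carry it over the gap.

```bash
python3 -m pendant '[{"gripper":1,"x":0,"y":0,"z":0,"ax":0,"ay":-0.088,"az":0},{"gripper":1,"x":9,"y":0,"z":35,"ax":0,"ay":0,"az":0},{"gripper":1,"x":9,"y":0,"z":40,"ax":0,"ay":0,"az":0},{"gripper":1,"x":9,"y":0,"z":40,"ax":0,"ay":0,"az":0},{"gripper":1,"x":9,"y":0,"z":40,"ax":0,"ay":0,"az":0},{"gripper":1,"x":9,"y":0,"z":40,"ax":0,"ay":0,"az":0},{"gripper":1,"x":9,"y":0,"z":40,"ax":0,"ay":0,"az":0},{"gripper":1,"x":9,"y":0,"z":40,"ax":0,"ay":0,"az":0},{"gripper":1,"x":9,"y":0,"z":35,"ax":0,"ay":0,"az":0},{"gripper":1,"x":5,"y":0,"z":25,"ax":0,"ay":0,"az":0},{"gripper":1,"x":0,"y":0,"z":0,"ax":0,"ay":0,"az":0},{"gripper":1,"x":0,"y":0,"z":0,"ax":0,"ay":0,"az":0},{"gripper":1,"x":0,"y":0,"z":0,"ax":0,"ay":0,"az":0}]'
python3 - <<'E'
from h import *
p,K,C,s=wrist(); save(p,"w6"); np.savez("w6.npz",K=K,C=C,im=p["image"])
b=imaging.read_camera("side"); save(b,"s6",(230,100,390,230),4.5)
q=1.6928;o=np.array([.4905,.0657]);e=np.array([np.cos(q),np.sin(q)])
plan([o[0],o[1],.10],[e[1],-e[0],0])
for t,z in dict(holddown_mid=.036,stop_face=.036,jig=0).items():
    for d in models.spot_point(t,p)[:1]: print(t,round(d["score"],2),np.round(d["point"]),onplane(K,C,d["point"],z).round(4))
E
```

```text
t: 10.1
tool_pos: [0.4905, 0.0645, 0.1217]
tcp_rot: [0.706, 0.042, -0.043, -0.706]
force: [0.2, 1.0, -1.0]
grip_width: 0.22
now [0.4908 0.0643 0.122 ] q6 -0.111 t 10.2 F [-0.4  0.2 -0.6] w 0.221
sg 1 rotvec tool [ 0.     -0.0013 -0.0007] shift mm now-axes [-0.1 22.   1.4] shift mm final-axes [-0.1 22.   1.4]
sg -1 rotvec tool [1.1000e-03 3.1403e+00 0.0000e+00] shift mm now-axes [-0.1 22.   1.4] shift mm final-axes [ 0.1 22.  -1.4]
holddown_mid 0.92 [318.  57.] [0.4746 0.1733 0.036 ]
```

View pics/w6.png

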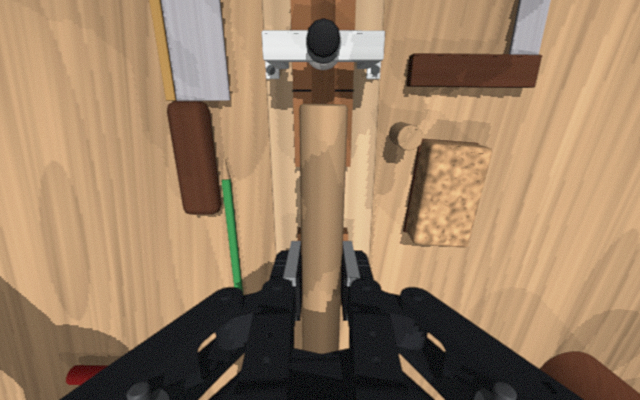

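View pics/s6.png

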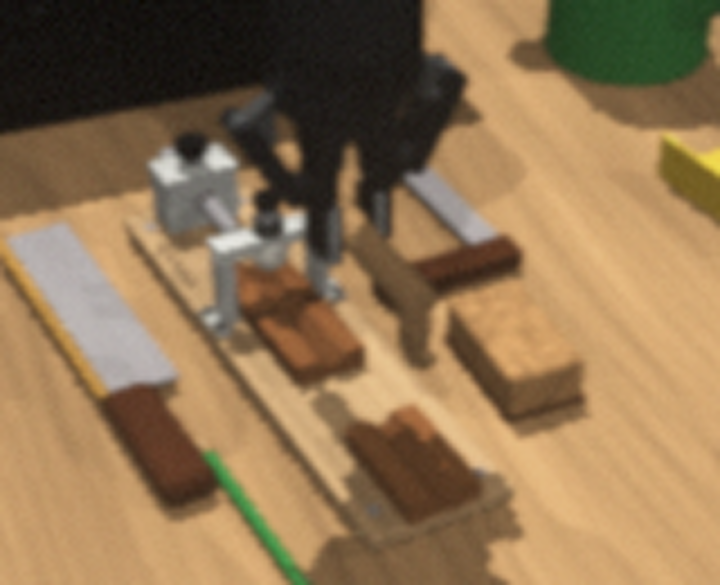

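The stake lines up with the groove centre at column 323, with its front end short of the bridge. I'll lower it now.

```bash
python3 -m pendant '[{"gripper":1,"x":0,"y":25,"z":0,"ax":0,"ay":0,"az":0},{"gripper":1,"x":0,"y":30,"z":0,"ax":0,"ay":0,"az":0},{"gripper":1,"x":0,"y":25,"z":0,"ax":0,"ay":0,"az":0},{"gripper":1,"x":0,"y":12,"z":0,"ax":0,"ay":0,"az":0},{"gripper":1,"x":0,"y":0,"z":0,"ax":0,"ay":0,"az":0},{"gripper":1,"x":0,"y":0,"z":0,"ax":0,"ay":0,"az":0},{"gripper":1,"x":0,"y":0,"z":0,"ax":0,"ay":0,"az":0}]' 
python3 -m pendant '[{"gripper":1,"x":0,"y":3,"z":0,"ax":0,"ay":0,"az":0},{"gripper":1,"x":0,"y":3,"z":0,"ax":0,"ay":0,"az":0},{"gripper":1,"x":0,"y":2,"z":0,"ax":0,"ay":0,"az":0},{"gripper":1,"x":0,"y":0,"z":0,"ax":0,"ay":0,"az":0}]' 
```

```text
t: 11.05
tool_pos: [0.4916, 0.0651, 0.0313]
tcp_rot: [0.706, 0.044, -0.043, -0.706]
force: [0.1, -0.4, -0.5]
grip_width: 0.219
t: 11.45
tool_pos: [0.4908, 0.0652, 0.0221]
tcp_rot: [-0.706, -0.043, 0.043, 0.706]
force: [0.2, -0.1, -0.4]
grip_width: 0.22
```

```bash
python3 -m pendant '[{"gripper":1,"x":0,"y":1.5,"z":0,"ax":0,"ay":0,"az":0},{"gripper":1,"x":0,"y":0,"z":0,"ax":0,"ay":0,"az":0}]'; python3 -m pendant '[{"gripper":1,"x":0,"y":1,"z":0,"ax":0,"ay":0,"az":0},{"gripper":1,"x":0,"y":0,"z":0,"ax":0,"ay":0,"az":0}]' 
```

```text
t: 11.65
tool_pos: [0.491, 0.0652, 0.0207]
tcp_rot: [-0.706, -0.043, 0.043, 0.706]
force: [0.5, 0.4, -0.6]
grip_width: 0.219
t: 11.85
tool_pos: [0.4912, 0.0652, 0.0198]
tcp_rot: [0.706, 0.043, -0.043, -0.706]
force: [0.8, 0.5, 1.3]
grip_width: 0.216
```

```bash
python3 -m pendant '[{"gripper":1,"x":0,"y":0.6,"z":0,"ax":0,"ay":0,"az":0},{"gripper":1,"x":0,"y":0,"z":0,"ax":0,"ay":0,"az":0}]'; python3 -m pendant '[{"gripper":0.2,"x":0,"y":0,"z":0,"ax":0,"ay":0,"az":0},{"gripper":0.2,"x":0,"y":0,"z":0,"ax":0,"ay":0,"az":0},{"gripper":0.2,"x":0,"y":0,"z":0,"ax":0,"ay":0,"az":0},{"gripper":0.2,"x":0,"y":0,"z":0,"ax":0,"ay":0,"az":0}]' ; python3 - <<'E'
from h import *
p,K,C,s=wrist(); save(p,"w7"); np.savez("w7.npz",K=K,C=C,im=p["image"])
b=imaging.read_camera("side"); save(b,"s7",(230,100,390,230),4.5)
plan([0,0,0],[1,0,0])
E
```

```text
t: 12.05
tool_pos: [0.4914, 0.0652, 0.0196]
tcp_rot: [0.706, 0.043, -0.043, -0.706]
force: [-0.8, 0.1, 8.9]
grip_width: 0.219
t: 12.45
tool_pos: [0.4909, 0.0652, 0.0191]
tcp_rot: [-0.706, -0.043, 0.043, 0.706]
force: [0.7, 0.5, 0.3]
grip_width: 0.402
now [0.491  0.0652 0.0191] q6 -0.111 t 12.55 F [0.4 0.3 0.7] w 0.399
sg 1 rotvec tool [ 0.00e+00  1.22e-01 -1.00e-04] shift mm now-axes [-495.2   19.2   -5. ] shift mm final-axes [-491.    19.1  -65.2]
sg -1 rotvec tool [-2.0000e-04 -3.0196e+00 -0.0000e+00] shift mm now-axes [-495.2   19.2   -5. ] shift mm final-axes [491.   19.1  65.2]
```

View pics/w7.png

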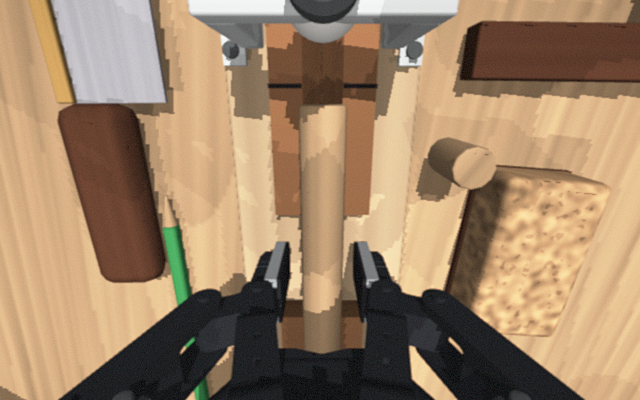

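View pics/s7.png

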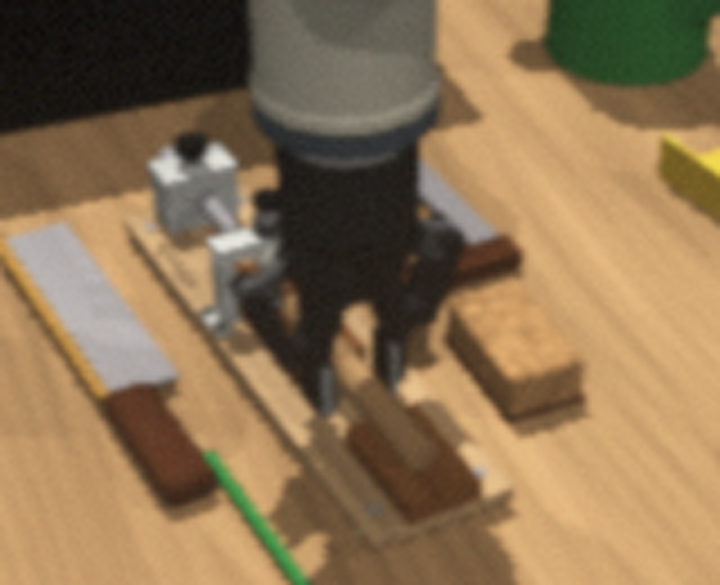

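The stake is seated in the V, centred and straight, with its front end at row 104, short of the bridge. Next I'll go behind the rear end with closed fingers.

```bash
python3 -m pendant '[{"gripper":0.2,"x":0,"y":-20,"z":0,"ax":0,"ay":0,"az":0},{"gripper":0.2,"x":0,"y":-30,"z":0,"ax":0,"ay":0,"az":0},{"gripper":1,"x":0,"y":-10,"z":-25,"ax":0,"ay":0,"az":0},{"gripper":1,"x":0,"y":0,"z":-40,"ax":0,"ay":0,"az":0},{"gripper":1,"x":0,"y":0,"z":-37,"ax":0,"ay":0,"az":0},{"gripper":1,"x":0,"y":0,"z":0,"ax":0,"ay":0,"az":0},{"gripper":1,"x":0,"y":0,"z":0,"ax":0,"ay":0,"az":0},{"gripper":1,"x":0,"y":0,"z":0,"ax":0,"ay":0,"az":0}]' 120 
python3 - <<'E'
from h import *
p,K,C,s=wrist(); save(p,"w8"); np.savez("w8.npz",K=K,C=C,im=p["image"])
q=1.6928;o=np.array([.4905,.0657]);e=np.array([np.cos(q),np.sin(q)])
t=o-.102*e
plan([t[0],t[1],.034],[e[1],-e[0],0])
E
```

```text
t: 13.35
tool_pos: [0.503, -0.0354, 0.0791]
tcp_rot: [-0.706, -0.043, 0.043, 0.706]
force: [0.2, -0.3, -0.8]
grip_width: 0.002
now [ 0.5031 -0.0352  0.0791] q6 -0.311 t 13.4 F [-0.8  1.2 -0. ] w -0.0
sg 1 rotvec tool [-0.0002  0.0009 -0.0005] shift mm now-axes [-0.2 45.1 -0.3] shift mm final-axes [-0.2 45.1 -0.3]
sg -1 rotvec tool [-9.0000e-04 -3.1407e+00  4.0000e-04] shift mm now-axes [-0.2 45.1 -0.3] shift mm final-axes [ 0.2 45.1  0.3]
```

View pics/w8.png

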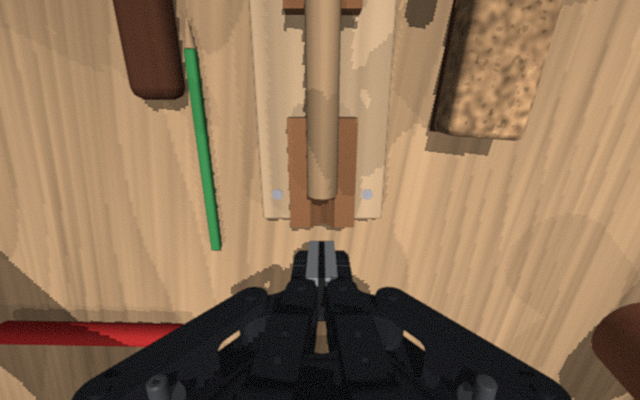

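```bash
cat >> h.py <<'E'
Q=1.6928;O=np.array([.4905,.0657]);E_=np.array([np.cos(Q),np.sin(Q)]);N_=np.array([-E_[1],E_[0]])
def jig(X): d=np.array(X[:2])-O; return np.array([d@E_,d@N_])*1000
E
python3 - <<'E'
from h import *
d=np.load("w8.npz")
print("rear",jig(onplane(d["K"],d["C"],(322,197),.036)),"block end",jig(onplane(d["K"],d["C"],(321,229),.0305)),jig(onplane(d["K"],d["C"],(321,117),.0305)))
d=np.load("w7.npz")
print("front",jig(onplane(d["K"],d["C"],(322,104),.046)))
E
```

```text
rear [-8.21093085e+01 -1.02318283e-02] block end [-107.9700446    0.6760434] [-30.89810668   0.63172796]
front [ 7.95246881e+01 -4.85646237e-02]
```

```bash
python3 -m pendant '[{"gripper":1,"x":0,"y":20,"z":0,"ax":0,"ay":0,"az":0},{"gripper":1,"x":0,"y":20,"z":0,"ax":0,"ay":0,"az":0},{"gripper":1,"x":0,"y":5,"z":0,"ax":0,"ay":0,"az":0},{"gripper":1,"x":0,"y":0,"z":0,"ax":0,"ay":0,"az":0},{"gripper":1,"x":0,"y":0,"z":3,"ax":0,"ay":0,"az":0},{"gripper":1,"x":0,"y":0,"z":3,"ax":0,"ay":0,"az":0},{"gripper":1,"x":0,"y":0,"z":0,"ax":0,"ay":0,"az":0}]'
python3 -m pendant '[{"gripper":1,"x":0,"y":0,"z":2,"ax":0,"ay":0,"az":0},{"gripper":1,"x":0,"y":0,"z":2,"ax":0,"ay":0,"az":0},{"gripper":1,"x":0,"y":0,"z":2,"ax":0,"ay":0,"az":0},{"gripper":1,"x":0,"y":0,"z":2,"ax":0,"ay":0,"az":0},{"gripper":1,"x":0,"y":0,"z":2,"ax":0,"ay":0,"az":0}]'
python3 - <<'E'
from h import *
s=status.observe(); print(jig(s["tool_pos"]),s["tool_pos"][2], np.array(s["force"]).round(2))
p,K,C,s=wrist(); save(p,"w9")
b=imaging.read_camera("side"); save(b,"s9",(230,100,390,230),4.5)
E
```

```text
t: 14.1
tool_pos: [0.5029, -0.0297, 0.0348]
tcp_rot: [0.706, 0.044, -0.043, -0.706]
force: [0.7, -0.4, 0.1]
grip_width: -0.002
t: 14.6
tool_pos: [0.5016, -0.0201, 0.0342]
tcp_rot: [0.706, 0.043, -0.043, -0.706]
force: [-0.5, -1.9, 1.4]
grip_width: -0.001
[-86.5097842   -0.53258705] 0.034232428426582376 [-0.55 -1.9   1.37]
```

View pics/w9.png

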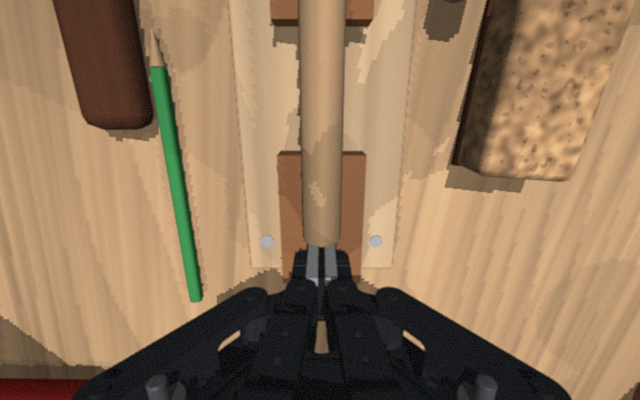

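View pics/s9.png

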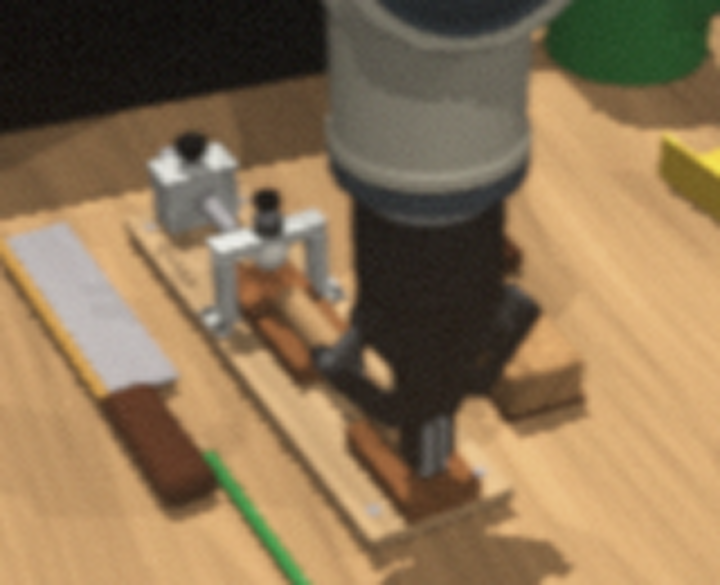

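The fingers are in contact with the rear end, at about 2 N. I'll push along in steps.

```bash
cat > m.py <<'E'
from h import *
s=status.observe(); j=jig(s["tool_pos"]); F=np.array(s["force"]); print("jig x,y",j.round(2),"z",round(s["tool_pos"][2],4),"F along",round(F[:2]@E_,2),"lat",round(F[:2]@N_,2),"z",round(F[2],2),"t",round(s["t"],2))
E
python3 -m pendant '[{"gripper":1,"x":0,"y":0,"z":2,"ax":0,"ay":0,"az":0},{"gripper":1,"x":0,"y":0,"z":2,"ax":0,"ay":0,"az":0},{"gripper":1,"x":0,"y":0,"z":2,"ax":0,"ay":0,"az":0},{"gripper":1,"x":0,"y":0,"z":2,"ax":0,"ay":0,"az":0},{"gripper":1,"x":0,"y":0,"z":2,"ax":0,"ay":0,"az":0},{"gripper":1,"x":0,"y":0,"z":2,"ax":0,"ay":0,"az":0},{"gripper":1,"x":0,"y":0,"z":2,"ax":0,"ay":0,"az":0},{"gripper":1,"x":0,"y":0,"z":2,"ax":0,"ay":0,"az":0},{"gripper":1,"x":0,"y":0,"z":2,"ax":0,"ay":0,"az":0},{"gripper":1,"x":0,"y":0,"z":2,"ax":0,"ay":0,"az":0}]' >/dev/null; python3 m.py
python3 -m pendant '[{"gripper":1,"x":0,"y":0,"z":1.5,"ax":0,"ay":0,"az":0}]'>/dev/null; python3 m.py
python3 -m pendant '[{"gripper":1,"x":0,"y":0,"z":1.5,"ax":0,"ay":0,"az":0}]'>/dev/null; python3 m.py
python3 -m pendant '[{"gripper":1,"x":0,"y":0,"z":1.5,"ax":0,"ay":0,"az":0}]'>/dev/null; python3 m.py
python3 -m pendant '[{"gripper":1,"x":0,"y":0,"z":1.5,"ax":0,"ay":0,"az":0}]'>/dev/null; python3 m.py
```

```text
jig x,y [-66.4   -0.41] z 0.0342 F along -0.02 lat 0.03 z -0.19 t 15.7
jig x,y [-65.01  -0.46] z 0.0342 F along -6.85 lat -0.02 z 0.53 t 15.8
jig x,y [-63.85  -0.6 ] z 0.0343 F along -8.01 lat 1.45 z 1.04 t 15.9
jig x,y [-62.42  -0.58] z 0.0343 F along -7.17 lat 1.35 z 1.72 t 16.0
jig x,y [-60.93  -0.59] z 0.0343 F along -6.14 lat 0.89 z 1.26 t 16.1
```

```bash
python3 -m pendant '[{"gripper":1,"x":0,"y":0,"z":1.5,"ax":0,"ay":0,"az":0},{"gripper":1,"x":0,"y":0,"z":1.5,"ax":0,"ay":0,"az":0},{"gripper":1,"x":0,"y":0,"z":1.5,"ax":0,"ay":0,"az":0},{"gripper":1,"x":0,"y":0,"z":1.5,"ax":0,"ay":0,"az":0},{"gripper":1,"x":0,"y":0,"z":1.5,"ax":0,"ay":0,"az":0},{"gripper":1,"x":0,"y":0,"z":1.5,"ax":0,"ay":0,"az":0},{"gripper":1,"x":0,"y":0,"z":1.5,"ax":0,"ay":0,"az":0},{"gripper":1,"x":0,"y":0,"z":1.5,"ax":0,"ay":0,"az":0},{"gripper":1,"x":0,"y":0,"z":1.5,"ax":0,"ay":0,"az":0},{"gripper":1,"x":0,"y":0,"z":1.5,"ax":0,"ay":0,"az":0}]' >/dev/null; python3 m.py
python3 -m pendant '[{"gripper":1,"x":0,"y":0,"z":1.5,"ax":0,"ay":0,"az":0},{"gripper":1,"x":0,"y":0,"z":1.5,"ax":0,"ay":0,"az":0},{"gripper":1,"x":0,"y":0,"z":1.5,"ax":0,"ay":0,"az":0},{"gripper":1,"x":0,"y":0,"z":1.5,"ax":0,"ay":0,"az":0},{"gripper":1,"x":0,"y":0,"z":1.5,"ax":0,"ay":0,"az":0},{"gripper":1,"x":0,"y":0,"z":1.5,"ax":0,"ay":0,"az":0},{"gripper":1,"x":0,"y":0,"z":1.5,"ax":0,"ay":0,"az":0},{"gripper":1,"x":0,"y":0,"z":1.5,"ax":0,"ay":0,"az":0},{"gripper":1,"x":0,"y":0,"z":1.5,"ax":0,"ay":0,"az":0},{"gripper":1,"x":0,"y":0,"z":1.5,"ax":0,"ay":0,"az":0}]' >/dev/null; python3 m.py
python3 - <<'E'
from h import *
p,K,C,s=wrist(); save(p,"w10"); np.savez("w10.npz",K=K,C=C)
b=imaging.read_camera("scene"); save(b,"s10",(370,185,460,245),8)
b=imaging.read_camera("side"); save(b,"s10b",(240,110,340,185),7)
E
```

```text
jig x,y [-45.82  -0.5 ] z 0.0342 F along -5.98 lat 0.52 z 1.13 t 17.1
jig x,y [-30.82  -0.52] z 0.0342 F along -4.8 lat 0.35 z 0.14 t 18.1
```

View pics/w10.png

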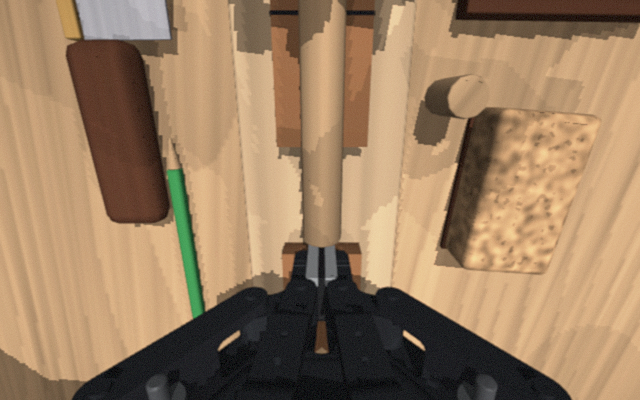

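View pics/s10.png

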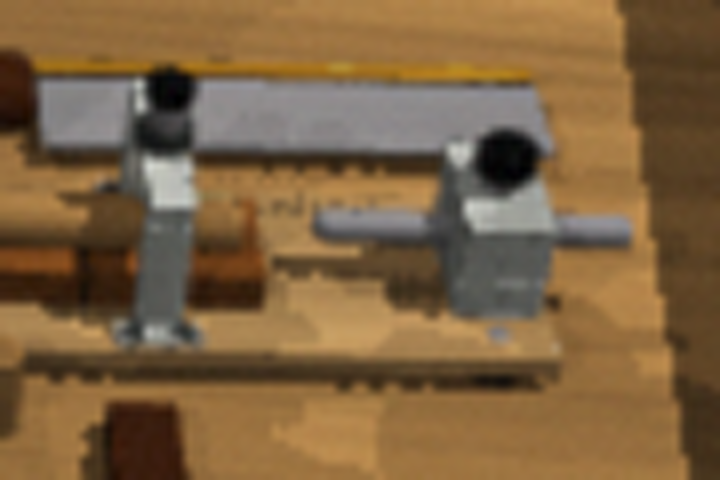

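View pics/s10b.png

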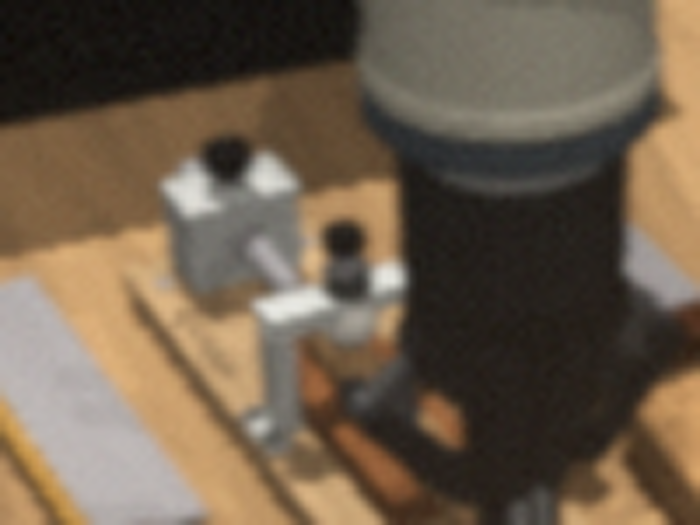

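In the scene zoom the stake's front shows just past the bridge at (247,222), and the rod tip is at (315,222). The gap is about 24 mm, so contact should come near TCP jig x ≈ -6. I'll approach slower.

```bash
python3 -m pendant '[{"gripper":1,"x":0,"y":0,"z":1.5,"ax":0,"ay":0,"az":0},{"gripper":1,"x":0,"y":0,"z":1.5,"ax":0,"ay":0,"az":0},{"gripper":1,"x":0,"y":0,"z":1.5,"ax":0,"ay":0,"az":0},{"gripper":1,"x":0,"y":0,"z":1.5,"ax":0,"ay":0,"az":0},{"gripper":1,"x":0,"y":0,"z":1.5,"ax":0,"ay":0,"az":0},{"gripper":1,"x":0,"y":0,"z":1.5,"ax":0,"ay":0,"az":0},{"gripper":1,"x":0,"y":0,"z":1,"ax":0,"ay":0,"az":0},{"gripper":1,"x":0,"y":0,"z":1,"ax":0,"ay":0,"az":0},{"gripper":1,"x":0,"y":0,"z":1,"ax":0,"ay":0,"az":0},{"gripper":1,"x":0,"y":0,"z":1,"ax":0,"ay":0,"az":0}]' >/dev/null; python3 m.py
python3 -m pendant '[{"gripper":1,"x":0,"y":0,"z":0.5,"ax":0,"ay":0,"az":0}]'>/dev/null; python3 m.py
python3 -m pendant '[{"gripper":1,"x":0,"y":0,"z":0.5,"ax":0,"ay":0,"az":0}]'>/dev/null; python3 m.py
python3 -m pendant '[{"gripper":1,"x":0,"y":0,"z":0.5,"ax":0,"ay":0,"az":0}]'>/dev/null; python3 m.py
python3 -m pendant '[{"gripper":1,"x":0,"y":0,"z":0.5,"ax":0,"ay":0,"az":0}]'>/dev/null; python3 m.py
python3 - <<'E'
from h import *
b=imaging.read_camera("scene"); save(b,"s11",(370,185,460,245),8)
E
```

```text
jig x,y [-17.71  -0.51] z 0.0342 F along -5.53 lat 0.11 z 0.41 t 19.25
jig x,y [-17.19  -0.48] z 0.0342 F along -5.31 lat 0.7 z 0.04 t 19.35
jig x,y [-16.72  -0.48] z 0.0342 F along -4.97 lat 0.41 z -0.18 t 19.45
jig x,y [-16.24  -0.46] z 0.0342 F along -5.41 lat 0.09 z -0.08 t 19.55
jig x,y [-15.74  -0.48] z 0.0342 F along -5.82 lat -0.45 z -0.8 t 19.65
```

View pics/s11.png

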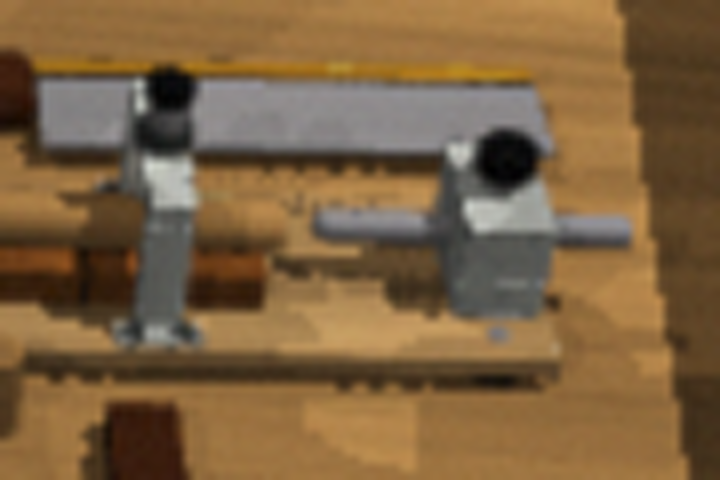

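The gap is now about 11 mm and the drag is about 5.4 N.

```bash
python3 -m pendant '[{"gripper":1,"x":0,"y":0,"z":0.7,"ax":0,"ay":0,"az":0},{"gripper":1,"x":0,"y":0,"z":0.7,"ax":0,"ay":0,"az":0},{"gripper":1,"x":0,"y":0,"z":0.7,"ax":0,"ay":0,"az":0},{"gripper":1,"x":0,"y":0,"z":0.7,"ax":0,"ay":0,"az":0},{"gripper":1,"x":0,"y":0,"z":0.7,"ax":0,"ay":0,"az":0},{"gripper":1,"x":0,"y":0,"z":0.7,"ax":0,"ay":0,"az":0},{"gripper":1,"x":0,"y":0,"z":0.7,"ax":0,"ay":0,"az":0}]'>/dev/null; python3 m.py
python3 -m pendant '[{"gripper":1,"x":0,"y":0,"z":0.5,"ax":0,"ay":0,"az":0}]'>/dev/null; python3 m.py
python3 -m pendant '[{"gripper":1,"x":0,"y":0,"z":0.5,"ax":0,"ay":0,"az":0}]'>/dev/null; python3 m.py
python3 -m pendant '[{"gripper":1,"x":0,"y":0,"z":0.5,"ax":0,"ay":0,"az":0}]'>/dev/null; python3 m.py
python3 - <<'E'
from h import *
b=imaging.read_camera("scene"); save(b,"s12",(370,185,460,245),8)
E
```

```text
jig x,y [-10.81  -0.5 ] z 0.0342 F along -4.44 lat 0.4 z -0.53 t 20.4
jig x,y [-10.31  -0.49] z 0.0342 F along -5.83 lat -0.54 z -0.19 t 20.5
jig x,y [-9.82 -0.49] z 0.0342 F along -5.1 lat 0.1 z -0.66 t 20.6
jig x,y [-9.32 -0.46] z 0.0342 F along -6.02 lat -0.4 z 0.01 t 20.7
```

View pics/s12.png

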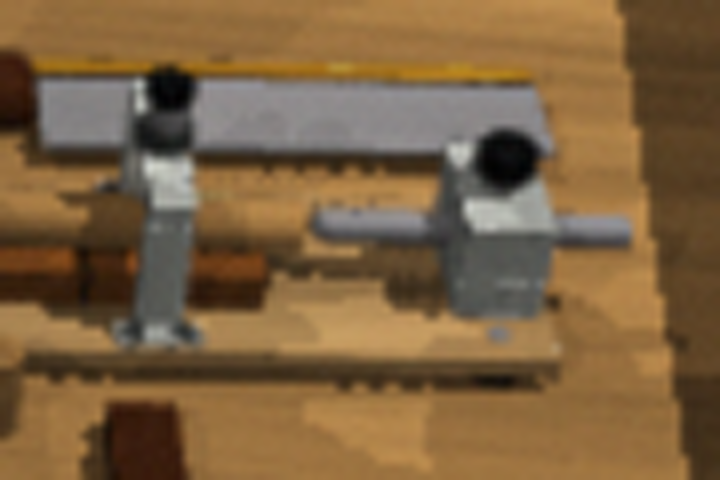

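```bash
cat >> m.py <<'E'
import sys; sys.exit(1 if -F[:2]@E_>7.5 else 0)
E
python3 -m pendant '[{"gripper":1,"x":0,"y":0,"z":0.4,"ax":0,"ay":0,"az":0}]'>/dev/null; python3 m.py &&
python3 -m pendant '[{"gripper":1,"x":0,"y":0,"z":0.4,"ax":0,"ay":0,"az":0}]'>/dev/null && python3 m.py &&
python3 -m pendant '[{"gripper":1,"x":0,"y":0,"z":0.4,"ax":0,"ay":0,"az":0}]'>/dev/null && python3 m.py &&
python3 -m pendant '[{"gripper":1,"x":0,"y":0,"z":0.4,"ax":0,"ay":0,"az":0}]'>/dev/null && python3 m.py &&
python3 -m pendant '[{"gripper":1,"x":0,"y":0,"z":0.4,"ax":0,"ay":0,"az":0}]'>/dev/null && python3 m.py &&
python3 -m pendant '[{"gripper":1,"x":0,"y":0,"z":0.4,"ax":0,"ay":0,"az":0}]'>/dev/null && python3 m.py
```

```text
jig x,y [-8.9  -0.49] z 0.0342 F along -5.25 lat 0.09 z -0.43 t 20.85
jig x,y [-8.52 -0.47] z 0.0342 F along -5.31 lat 0.48 z -0.27 t 20.95
jig x,y [-8.09 -0.51] z 0.0342 F along -6.18 lat 0.19 z -0.01 t 21.05
jig x,y [-7.7  -0.48] z 0.0342 F along -5.94 lat -0.77 z -0.73 t 21.15
jig x,y [-7.3  -0.51] z 0.0342 F along -4.85 lat -0.47 z -0.58 t 21.25
jig x,y [-6.9  -0.48] z 0.0342 F along -4.86 lat -0.03 z -0.73 t 21.35
```

```bash

python3 -m pendant '[{"gripper":1,"x":0,"y":0,"z":0.3,"ax":0,"ay":0,"az":0}]'>/dev/null; python3 m.py &&
python3 -m pendant '[{"gripper":1,"x":0,"y":0,"z":0.3,"ax":0,"ay":0,"az":0}]'>/dev/null && python3 m.py &&
python3 -m pendant '[{"gripper":1,"x":0,"y":0,"z":0.3,"ax":0,"ay":0,"az":0}]'>/dev/null && python3 m.py &&
python3 -m pendant '[{"gripper":1,"x":0,"y":0,"z":0.3,"ax":0,"ay":0,"az":0}]'>/dev/null && python3 m.py &&
python3 -m pendant '[{"gripper":1,"x":0,"y":0,"z":0.3,"ax":0,"ay":0,"az":0}]'>/dev/null && python3 m.py &&
python3 -m pendant '[{"gripper":1,"x":0,"y":0,"z":0.3,"ax":0,"ay":0,"az":0}]'>/dev/null && python3 m.py &&
python3 -m pendant '[{"gripper":1,"x":0,"y":0,"z":0.3,"ax":0,"ay":0,"az":0}]'>/dev/null && python3 m.py; python3 - <<'E'
from h import *
b=imaging.read_camera("scene"); save(b,"s13",(370,185,460,245),8)
E
```

```text
jig x,y [-6.58 -0.48] z 0.0342 F along -4.92 lat -0.1 z -0.51 t 21.45
jig x,y [-6.29 -0.47] z 0.0342 F along -5.49 lat 0.17 z -0.39 t 21.55
jig x,y [-6.01 -0.47] z 0.0342 F along -5.89 lat -0.35 z -0.36 t 21.65
jig x,y [-5.75 -0.51] z 0.0342 F along -6.87 lat -0.37 z -0.48 t 21.75
jig x,y [-5.57 -0.53] z 0.0342 F along -9.68 lat 0.3 z -0.27 t 21.85
```

View pics/s13.png

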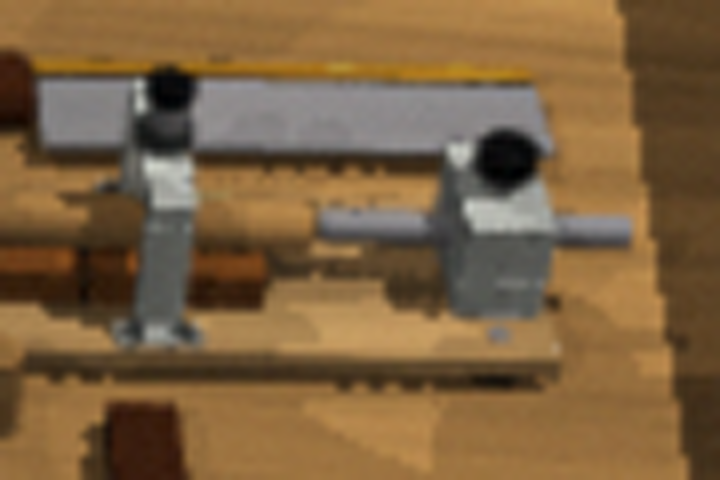

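The force rose from 5.4 to 9.7 N, so the stop carries about 4 N. The picture shows the stake touching the rod at (317,222). I'll hold briefly, then retreat.

```bash
python3 -m pendant '[{"gripper":1,"x":0,"y":0,"z":0,"ax":0,"ay":0,"az":0},{"gripper":1,"x":0,"y":0,"z":0,"ax":0,"ay":0,"az":0},{"gripper":1,"x":0,"y":0,"z":0,"ax":0,"ay":0,"az":0}]'>/dev/null; python3 m.py
```

```text
jig x,y [-5.56 -0.48] z 0.0342 F along -7.21 lat 0.42 z 0.28 t 22.2
```

```bash
python3 -m pendant '[{"gripper":1,"x":0,"y":0,"z":0.2,"ax":0,"ay":0,"az":0}]'>/dev/null; python3 m.py;python3 -m pendant '[{"gripper":1,"x":0,"y":0,"z":0,"ax":0,"ay":0,"az":0}]'>/dev/null; python3 m.py;python3 -m pendant '[{"gripper":1,"x":0,"y":0,"z":0,"ax":0,"ay":0,"az":0}]'>/dev/null; python3 m.py
```

```text
jig x,y [-5.5  -0.51] z 0.0342 F along -10.71 lat 0.72 z -0.17 t 22.3
jig x,y [-5.51 -0.53] z 0.0342 F along -9.92 lat 0.15 z -0.39 t 22.4
jig x,y [-5.49 -0.54] z 0.0342 F along -8.97 lat 0.36 z 0.7 t 22.5
```

Contact was above about 3.5 N for 0.2 s or more, and the rod isn't slipping. I'll back off, lift clear and check.

```bash
python3 -m pendant '[{"gripper":1,"x":0,"y":0,"z":-1,"ax":0,"ay":0,"az":0},{"gripper":1,"x":0,"y":0,"z":-5,"ax":0,"ay":0,"az":0},{"gripper":1,"x":0,"y":0,"z":-10,"ax":0,"ay":0,"az":0},{"gripper":1,"x":0,"y":-30,"z":0,"ax":0,"ay":0,"az":0},{"gripper":1,"x":0,"y":-40,"z":0,"ax":0,"ay":0,"az":0},{"gripper":1,"x":0,"y":-45,"z":0,"ax":0,"ay":0,"az":0},{"gripper":1,"x":0,"y":-45,"z":20,"ax":0,"ay":0,"az":0},{"gripper":1,"x":0,"y":-40,"z":40,"ax":0,"ay":0,"az":0},{"gripper":1,"x":0,"y":0,"z":40,"ax":0,"ay":0,"az":0},{"gripper":1,"x":0,"y":0,"z":0,"ax":0,"ay":0,"az":0},{"gripper":1,"x":0,"y":0,"z":0,"ax":0,"ay":0,"az":0}]'; python3 - <<'E'
from h import *
p,K,C,s=wrist(); save(p,"w14",(220,0,440,270),2.2); 
b=imaging.read_camera("scene"); save(b,"s14",(370,185,460,245),8)
E
```

```text
t: 23.6
tool_pos: [0.4817, 0.1395, 0.2295]
tcp_rot: [0.706, 0.044, -0.044, -0.706]
force: [-0.3, -0.5, -0.4]
grip_width: 0.001
```

View pics/w14.png

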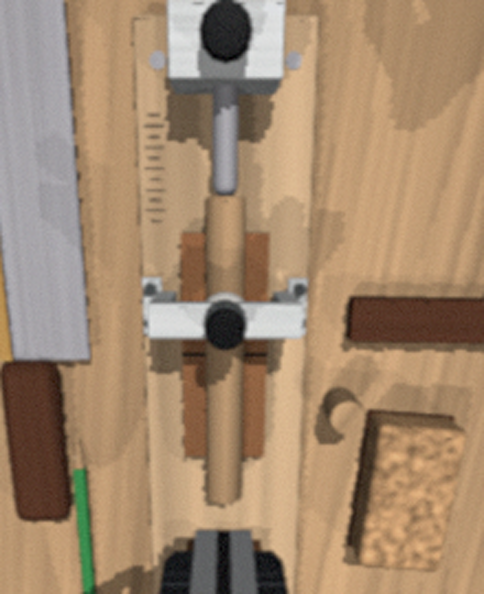

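View pics/s14.png

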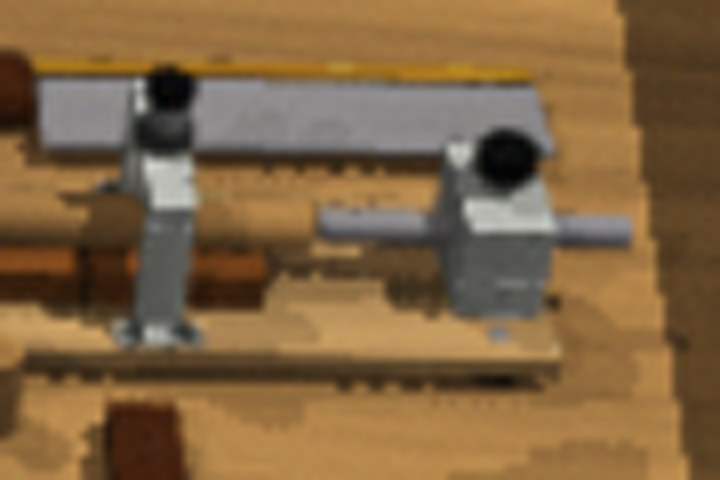

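```bash
python3 - <<'E'
from h import *
p,K,C,s=wrist(); save(p,"w15",(290,70,350,120),12)
print(proj(K,C,[*(O+.1*E_),.036]),proj(K,C,[*(O+.15*E_),.036]))
E
```

```text
[321.65275896 149.49031183] [321.62713448 103.58978146]
```

View pics/w15.png

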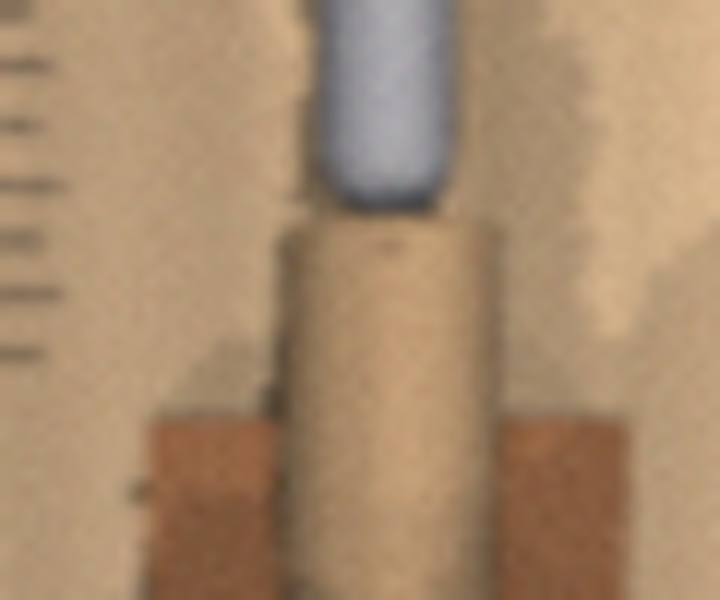

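At 11 px/mm the tip is at row 213 and the stake's end at row 219, so any gap is well under 1 mm. The gripper is clear, so I'll hand in.

```bash
python3 - <<'E'
from h import *
print(ctrl.close_job())
E
```

```text
the job is handed in; nothing more can be done
None
```

The thick stake is in the V-groove against the stop rod and the job is handed in at about 24 s. No verdict was reported.

**What I did:** I took the stake from the rack place nearest the robot and laid it in the groove over the finger gap, centred and short of the hold-down. I let go, then pushed its rear end with closed fingers. The hump took about 8 N and the drag after it was about 5.4 N. I stopped when the push reached 9.7 to 10.7 N, so the stop rod carried roughly 4 to 5 N. I held that for a few tenths of a second, then backed off and lifted clear.

**Last checks:**
- **Stake at the stop:** it is straight and centred, and its end shows less than 1 mm from the rod tip.
- **Stop rod:** it did not shift visibly in the scene pictures.
- **Other things:** the saw, sanding block, square, pencil and offcut looked unmoved, though not all of them showed in the last picture. The canes were last seen lying in the rack when I lifted the stake, and I did not return there.
- **Robot:** it touches nothing.

**Disagreements:**
- **Contact force:** while I held still, the push sagged from 9.7 to 7.2 N, so I added 0.2 mm to make sure of the contact.
- **Apparent gap:** the first wrist view after lifting suggested a gap of 1 to 2 mm, but a closer zoom showed at most 0.7 mm.

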